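# Lock the tube sealer off and rake out the dropped nut

## Robot

A 7-joint arm with a two-finger parallel gripper is mounted at the origin on the work surface. World frame = base frame: x ahead of the robot, y to its left, z up, the work surface at z = 0. Lengths are in mm, angles in rad, forces in N, time in s.
With the tool pointing down it reaches from about 400 to 875 mm from the base axis. Payload 4.4 kg.
Tool frame: the origin (TCP) lies midway between the tips of the shut fingers; the grasp point (between the pads) lies 19 mm behind it; z points along the fingers, y is the line along which they close (so a half turn about z gives the same grasp; the last joint's range is limited). The gripper opens to 85 mm and grips with 20 to 120 N. Pads are 22 mm wide; open, the fingers measure 114 mm over their backs; the gripper's body (76 mm by 85 mm) begins 54 mm behind the grasp point. The pads swing forward as they close: fully open they stand 13 mm farther back than shut.
Start: joints at [1.101, 0.628, 0.038, 1.517, -0.027, 0.996, -0.02], TCP at [255.423, -597.726, 231.313] pointing down, gripper open.
Joint ranges: [-3.06, 3.06], [-0.37, 2.12], [-1.25, 1.32], [0.18, 2.47], [-1.1, 4.24], [0.23, 1.98], [-2.94, 2.94]. Speed limits (rad/s): [2.57, 2.57, 3.14, 3.14, 3.14, 3.14, 3.14].

## Interface

Orientations are given as [roll, pitch, yaw] about the fixed x, y, z axes, in that order (R = Rz(yaw) Ry(pitch) Rx(roll)).
In Python, from cell import ctrl, get_image, get_calibration gives the robot as it stands.
- The arm moves only by the shell command python3 -m creep 'ROWS'. ROWS is JSON, a list of rows, each an object of numbers: "dx", "dy", "dz": the shift along the world's x, y, z normalised to -1 to 1, where 1 is 0.4 m; "rx", "ry", "rz": the turn, a rotation vector about the world's x, y, z normalised to -1 to 1, where 1 is 2 pi rad; "grip": the closure, from -1 (fully open) to 1 (shut). A call has exactly 5 rows; each row is the pose to reach, as a shift and turn from the pose commanded when the call began, turning the shorter way round; what a row does not reach only later rows make up. A row lasts 1/8 s, in which the tool goes at most 62.5 mm and 10.7 degrees, less where a joint would pass 70% of its speed; a pose out of reach is approached as far as the arm can. A call with a number of a shift or a turn outside -1 to 1 is refused whole. A call with a gripper value outside its range is refused whole. The fingers move at their own pace and stop on an object; the grip force is fixed at half the most. Time passes only in rows, so rows that repeat a pose let the fingers close, or fill a call up. It gives the time, the measured TCP pose, the force, the opening and the grip force at its end, in the units of the state.
- ctrl.read_state(): the state, without advancing time (a new reading comes with each control period).
- get_image(name): name is "scene" or "top" or "wrist"; returns the picture (420x560x3 uint8, red, green, blue); there is no depth.
- get_calibration(name): a dict with "mtx" (3x3 intrinsics, pixels), "distortion" ([k1, k2, p1, p2, k3] as OpenCV has them; the pictures are not rectified), "world_from_camera" (4x4, takes a point from camera to world coordinates). Camera axes: x right, y down, z forward; pixel columns grow to the right and rows downward; lengths in mm; the calibration is good to about 2 mm. A picture is of the moment at which its call begins: read the wrist's pose just before it. get_calibration takes no time and is no camera call; for the wrist camera it gives the pose at the moment of the call.
- ctrl.finish_job(): hands the job in; it is judged then, once.
The state is a dict: "clock": time; "qpos": joint angles; "qd": joint speeds; "tau": joint torques, N m; "eef_pos": TCP position; "tool_rot": TCP orientation; "force": force on the tool from outside, world axes, zero at the start; "torque": the same for the moment, N m; "width": finger opening in mm; "gripper_force": force on a finger pad.
Only numpy, scipy, OpenCV 4.12 (cv2) and the standard library are available. Lean on these libraries where they do the work, as an engineer would, in place of code of your own. Each camera call takes 0.05 s, during which the arm holds its last target. There are 200 camera calls.

## Task

A orange thumb nut has dropped under the tube sealer's low clear shelf. First lock the sealer off: pull the red-headed toggle bat outward, flip it over to the red dot and let it spring home. Then, using the yellow-handled probe and not the fingers, reach under the shelf, drag the nut out onto the blue pad, lay the probe flat on the bench clear of the shelf, and leave everything else where it is.

Things in the scene. Friction and masses are not known exactly. Their poses are not given: they have to be found in the camera images.
- lockbox: Power-lock box, grey, fixed to the bench: 120 mm (own x) x 90 mm (own y) x 55 mm tall. Origin: centre of its underside, z up. A red-headed toggle bat stands up out of its top; a green dot marks the ON end (own +x) and a red dot the OFF end (own -x), each 46 mm from the centre.
- bat_swing (a joint): Lean of the bat, rad, about the box's own y axis through a pivot 40 mm above the bench over the box's origin. 0 = straight up, -0.42 = fully to the green ON dot (own +x; it starts near there), +0.42 = fully to the red OFF dot (own -x). A cross pin on the bat is caught by a steel gate in the middle: un-pulled, the bat stops about 0.27 rad short of upright, either side.
- bat_pull (a joint): How far the bat is pulled out along its own length, m: 0 = home, 0.013 = end stop. A spring (4 N at home, 8 N at the stop) pulls it home. The pin clears the gate from about 0.007 on; pulled by 0.010 or more all the way over, the bat swings freely. Let go beyond the gate it springs home and is locked there.
- bat_head (a point): Middle of the bat's red grip, a cylinder 17 mm across and 26 mm long whose axis is the bat's length; 70 mm from the pivot with the bat home (83 mm pulled right out). Below it a bare steel stem, 8 mm across. Pinched across the box's own y, the head can pivot between the fingers while it swings.
- sealer: Bench tube sealer, white, fixed, with a low clear acrylic shelf before it. Origin on the bench under the shelf's middle; own -x is the open front, z up. Shelf: own x -70 to +70, y -100 to +100 mm; underside 55, top 61 mm above the bench. Posts 10 mm across at own x -62, y +-93 mm. The housing, 160 mm tall, closes the rear from x +70 mm; two jaws jut from it above the shelf to x +49 mm.
- nut: Dropped orange plastic thumb nut lying flat on the bench beneath the clear shelf, 26 mm across, 10 mm tall; about 30 g. Origin: centre of its underside. It starts somewhere within own x -45 to 0 mm, own y -40 to +40 mm of the sealer.
- probe: Flat probe lying on the bench, about 120 g: yellow handle 90 mm long (own x), 22 wide (own y), 26 tall; steel blade 22 wide, 3 thick, underside 15 mm above the bench, so the nut fits under it; at its end a hoe plate 5 mm thick, 54 wide, from the bench up to 18 mm. Origin: underside, below the middle of the handle; own x points to the hoe, z up.
- pad (a point): Middle of the flat blue pad on the bench before the shelf, at sealer own x -130 mm, y 0. The pad is 90 mm deep (sealer own x -175 to -85 mm) and 200 mm wide (own y -100 to +100 mm); nothing stands up from it.
- probe_tip (a point): Middle of the hoe plate's lower edge: own x 160 mm, on the underside of the probe.
- bottle_a: Bystander: plasma bottle, yellow with white cap, 64 mm across, 150 mm tall, standing; origin: centre of its foot.
- bottle_b: Bystander: plasma bottle, yellow with blue cap, 64 mm across, 150 mm tall, standing; origin: centre of its foot.
- jar: Bystander: small amber jar with white lid, 48 mm across, 55 mm tall, standing on top of the clear shelf towards its rear; origin: centre of its foot.
- tape: Bystander: white roll of tape lying flat, 84 mm across, 25 mm tall; origin: centre of its underside.
- marker: Bystander: white and blue marker pen lying down, 135 mm long, 15 mm thick; origin 45 mm from its white end.
- scanner: Bystander: grey barcode scanner lying down, 175 mm long, 60 mm wide, 35 mm tall; origin near its middle.
There are look-alikes about, which are no part of the job. What is shaped like the probe but purple is not meant.

How it is judged:
By the outcome, as a careful person would: the job done as asked, in the order asked, and still so for the second after the job is handed in, with the robot touching nothing.
It also fails if it takes over 45 s, if anything falls off the work surface, if the arm or the gripper's body presses on something with over 40 N, if the wrist force passes 120 N, or if a joint passes its speed limit or range.

## Working session

There is one attempt and no reset: what is moved stays moved. The work goes in short steps, Python scripts to look and compute and a shell command to move; the robot and the scene stay as the last step left them, time stands still between calls to the robot, and variables do not carry over. Pictures are saved under pics/ and viewed, at most 10 in all, crops included, and the job is handed in when it is done.

```bash
mkdir -p pics; ls; python3 - <<'E'
from cell import ctrl,get_image,get_calibration
import cv2,json,numpy as np
s=ctrl.read_state();print(s)
for n in("scene","top"):
    im=get_image(n);c=get_calibration(n)
    cv2.imwrite(f"pics/{n}0.png",im[:,:,::-1])
    print(n,np.round(np.array(c["mtx"]),1).tolist(),c["distortion"],np.round(np.array(c["world_from_camera"]),3).tolist())
E
```

```text
pics
{'clock': 0.0, 'qpos': array([ 1.10119614,  0.62934104,  0.03842309,  1.5183912 , -0.0269674 ,
        0.99628123, -0.0200127 ]), 'qd': array([ 0.00046137,  0.00139914,  0.00021028,  0.00073002, -0.00013015,
       -0.00037919, -0.001696  ]), 'tau': array([-1.03031882e-03, -5.63404012e+01,  1.22706000e+00, -1.93455344e+01,
        1.13155588e-02,  1.05187358e-02,  1.27093915e-05]), 'eef_pos': array([ 255.17449113, -597.13062097,  230.38462253]), 'tool_rot': array([-3.13968983e+00,  4.15550854e-05,  4.03819998e-01]), 'force': array([-0.41186349, -0.66591608,  0.33705907]), 'torque': array([ 0.01032297,  0.01099028, -0.00862624]), 'gripper_force': 0.0, 'width': 85.46550330167824}
scene [[403.2, 0.0, 278.2], [0.0, 403.2, 208.1], [0.0, 0.0, 1.0]] [-0.05500814  0.          0.          0.          0.        ] [[-0.745, 0.373, -0.554, 1152.629], [0.668, 0.409, -0.622, 729.91], [-0.005, -0.833, -0.553, 717.407], [0.0, 0.0, 0.0, 1.0]]
top [[426.9, 0.0, 278.1], [0.0, 426.9, 211.3], [0.0, 0.0, 1.0]] [-0.09418129  0.          0.          0.          0.        ] [[-0.027, -0.995, 0.1, 465.034], [-1.0, 0.027, -0.002, 44.137], [-0.0, -0.1, -0.995, 1053.954], [0.0, 0.0, 0.0, 1.0]]
```

View pics/scene0.png

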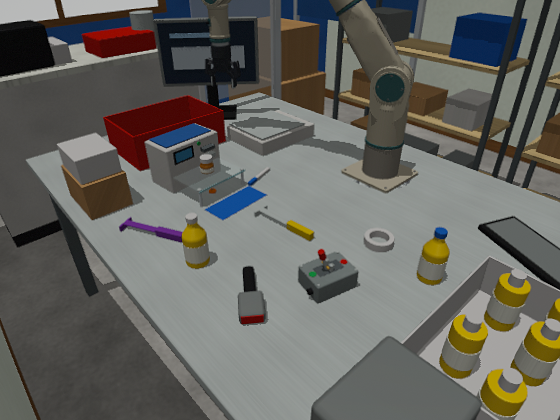

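View pics/top0.png

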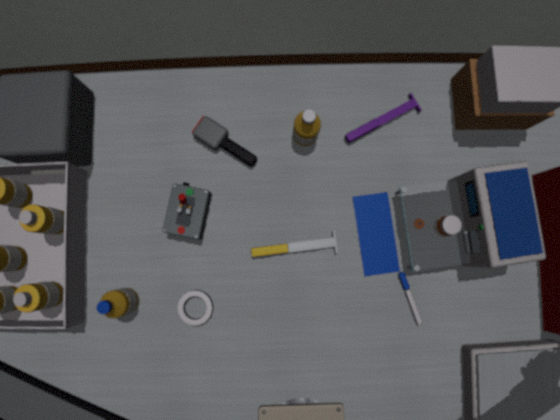

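Both views are clear. In top: lockbox (187,211) with red dot (181,230) and green dot (188,191); probe handle (269,251) with hoe at (335,242); pad (375,233); nut (419,224) under the shelf; marker (410,297) by the shelf's right-hand front corner; purple decoy (383,118).

```bash
cat > h.py <<'E'
import cv2,numpy as np
from cell import ctrl,get_image,get_calibration
def rays(c,uv):
    p=cv2.undistortPoints(np.float64(uv).reshape(-1,1,2),np.array(c["mtx"],float),np.array(c["distortion"],float)).reshape(-1,2)
    T=np.array(c["world_from_camera"],float)
    d=np.c_[p,np.ones(len(p))]@T[:3,:3].T
    return T[:3,3],d/np.linalg.norm(d,axis=1)[:,None]
def onz(c,uv,z):
    o,d=rays(c,uv);return o+d*((z-o[2])/d[:,2])[:,None]
def tri(c1,u1,c2,u2):
    A=np.zeros((3,3));b=np.zeros(3)
    for c,u in((c1,u1),(c2,u2)):
        o,d=rays(c,[u]);P=np.eye(3)-np.outer(d[0],d[0]);A+=P;b+=P@o
    return np.linalg.solve(A,b)
def blobs(im,lo,hi,roi,mn=4):
    h=cv2.cvtColor(im,cv2.COLOR_RGB2HSV);m=cv2.inRange(h,np.array(lo),np.array(hi))
    x0,y0,x1,y1=roi;k=np.zeros_like(m);k[y0:y1,x0:x1]=m[y0:y1,x0:x1]
    n,L,S,C=cv2.connectedComponentsWithStats(k)
    return [(S[i,4],C[i].round(1),cv2.minAreaRect(np.argwhere(L==i)[:,::-1].astype(np.float32))) for i in np.argsort(-S[:,4]) if i and S[i,4]>=mn]
E
python3 - <<'E'
from h import *
t=cv2.imread("pics/top0.png")[:,:,::-1];s=cv2.imread("pics/scene0.png")[:,:,::-1]
ct=get_calibration("top");cs=get_calibration("scene")
def show(n,im,c,lo,hi,roi,z,k=4):
    for a,C,r in blobs(im,lo,hi,roi)[:k]:
        box=onz(c,cv2.boxPoints(r),z)[:,:2]
        print(n,a,C,onz(c,[C],z)[0,:2].round(1),"box",box.round(0).tolist())
show("pad",t,ct,(100,120,60),(125,255,255),(345,180,400,285),0,1)
show("pad_s",s,cs,(100,120,60),(125,255,255),(200,180,270,220),0,2)
show("handle",t,ct,(18,120,80),(35,255,255),(245,235,295,265),26,2)
show("handle_s",s,cs,(18,120,80),(35,255,255),(270,210,330,245),13,2)
show("nut",t,ct,(3,100,50),(20,255,255),(405,210,432,238),10,2)
show("nut_s",s,cs,(3,100,50),(20,255,255),(200,180,222,197),8,2)
show("red",t,ct,(0,130,60),(8,255,255),(160,180,212,242),55)
show("green",t,ct,(45,100,50),(80,255,255),(160,180,212,242),55)
show("red_s",s,cs,(0,130,60),(8,255,255),(295,240,360,300),55)
show("green_s",s,cs,(45,100,50),(80,255,255),(295,240,360,300),55)
cr=lambda im,x0,y0,x1,y1,f:cv2.resize(im[y0:y1,x0:x1],None,fx=f,fy=f,interpolation=cv2.INTER_CUBIC)
A=cr(t,155,175,215,245,6);B=cr(t,285,180,485,280,4)
W=np.zeros((820,800,3),np.uint8);W[:420,:360]=A;W[420:820,:800]=B
C=cr(s,290,240,363,310,6);W[:420,362:800]=C
cv2.imwrite("pics/crop1.png",cv2.resize(W,(585,600))[:,:,::-1])
E
```

```text
pad 2784 [375.6 233.8] [ 508.2 -198.9] box [[602.0, -145.0], [613.0, -233.0], [416.0, -253.0], [406.0, -166.0]]
pad_s 905 [235.5 201.7] [ 513.1 -200.3] box [[612.0, -232.0], [363.0, -287.0], [412.0, -167.0], [639.0, -129.0]]
handle 312 [269.2 250.1] [475.2  65.4] box [[481.0, 109.0], [490.0, 24.0], [469.0, 22.0], [461.0, 107.0]]
handle_s 271 [299.5 229.5] [476.9  63.9] box [[504.0, 27.0], [463.0, 3.0], [453.0, 98.0], [492.0, 119.0]]
nut 65 [418.7 223.2] [ 530.8 -305.8] box [[541.0, -297.0], [541.0, -317.0], [521.0, -316.0], [522.0, -296.0]]
nut_s 31 [212.2 190.2] [ 535.4 -302.3] box [[535.0, -322.0], [520.0, -308.0], [535.0, -286.0], [550.0, -300.0]]
red 32 [180.6 229.7] [528.  272.2] box [[535.0, 278.0], [534.0, 266.0], [520.0, 267.0], [520.0, 278.0]]
red 31 [181.6 196.8] [606.  269.4] box [[613.0, 276.0], [613.0, 261.0], [598.0, 261.0], [599.0, 276.0]]
green 40 [189.  191.6] [618.  251.7] box [[619.0, 262.0], [629.0, 252.0], [618.0, 241.0], [607.0, 252.0]]
red_s 62 [321.6 254.1] [548.8 216. ] box [[547.0, 197.0], [530.0, 201.0], [551.0, 235.0], [568.0, 232.0]]
red_s 26 [343.1 261.2] [529.4 270.6] box [[529.0, 260.0], [518.0, 270.0], [529.0, 280.0], [540.0, 270.0]]
green_s 31 [312.2 273.9] [618.9 250.9] box [[620.0, 241.0], [609.0, 251.0], [619.0, 260.0], [630.0, 251.0]]
```

View pics/crop1.png

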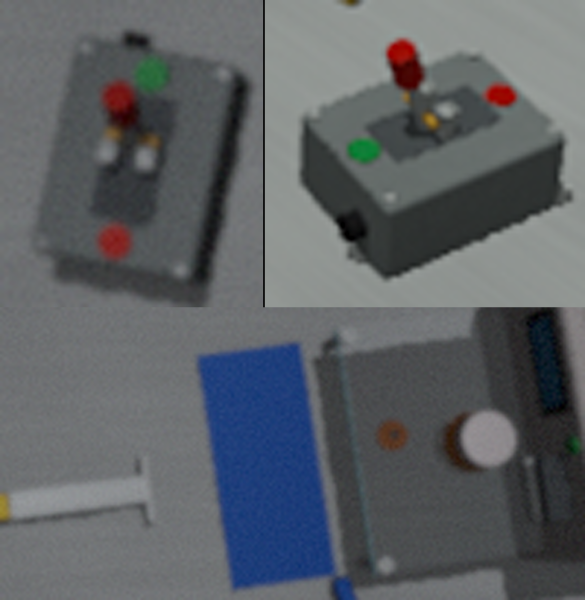

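Crop: bat leans to the green dot (dots at top (180.6,229.7) red and (189,191.6) green); probe lies nearly aligned with the shelf axis; nut clear in the shelf's middle. First move is towards the box, while a quick script pins the remaining numbers.

```bash
python3 -m creep '[{"dx":0.057,"dy":0.142,"rz":-0.025,"grip":-1},{"dx":0.114,"dy":0.284,"rz":-0.05,"grip":-1},{"dx":0.171,"dy":0.426,"rz":-0.075,"grip":-1},{"dx":0.228,"dy":0.568,"rz":-0.099,"grip":-1},{"dx":0.285,"dy":0.71,"rz":-0.099,"grip":-1}]'
python3 - <<'E'
from h import *
ct=get_calibration("top");cs=get_calibration("scene")
print("head",tri(ct,(181.6,196.8),cs,(321.6,254.1)).round(1))
print("nut",tri(ct,(418.7,223.2),cs,(212.2,190.2)).round(1))
print("handle",tri(ct,(269.2,250.1),cs,(299.5,229.5)).round(1))
print("hoe mid",onz(ct,[(335.5,242)],18).round(1))
E
```

```text
head [598.2 257.5 108.9]
nut [ 531.5 -308.2    3.7]
handle [476.2  64.8  13.1]
hoe mid [[490.4 -95.7  18. ]]$[0]: bad value
```

```bash
python3 -m creep '[{"dx":0.057,"dy":0.142,"dz":0,"rx":0,"ry":0,"rz":-0.025,"grip":-1},{"dx":0.114,"dy":0.284,"dz":0,"rx":0,"ry":0,"rz":-0.05,"grip":-1},{"dx":0.171,"dy":0.426,"dz":0,"rx":0,"ry":0,"rz":-0.075,"grip":-1},{"dx":0.228,"dy":0.568,"dz":0,"rx":0,"ry":0,"rz":-0.099,"grip":-1},{"dx":0.285,"dy":0.71,"dz":0,"rx":0,"ry":0,"rz":-0.099,"grip":-1}]'
```

```text
clock: 0.72
eef_pos: [369.9, -311.7, 231.1]
tool_rot: [-3.142, 0.0, -0.219]
force: [1.5, -0.6, -0.5]
width: 85.7
gripper_force: 0.0
```

```bash
python3 -m creep '[{"dx":0.057,"dy":0.142,"dz":0,"rx":0,"ry":0,"rz":0,"grip":-1},{"dx":0.114,"dy":0.284,"dz":0,"rx":0,"ry":0,"rz":0,"grip":-1},{"dx":0.171,"dy":0.426,"dz":0,"rx":0,"ry":0,"rz":0,"grip":-1},{"dx":0.228,"dy":0.57,"dz":0,"rx":0,"ry":0,"rz":0,"grip":-1},{"dx":0.287,"dy":0.713,"dz":0,"rx":0,"ry":0,"rz":0,"grip":-1}]'
python3 -m creep '[{"dx":0.057,"dy":0.142,"dz":0,"rx":0,"ry":0,"rz":0,"grip":-1},{"dx":0.114,"dy":0.284,"dz":0,"rx":0,"ry":0,"rz":0,"grip":-1},{"dx":0.171,"dy":0.426,"dz":0,"rx":0,"ry":0,"rz":0,"grip":-1},{"dx":0.228,"dy":0.57,"dz":0,"rx":0,"ry":0,"rz":0,"grip":-1},{"dx":0.287,"dy":0.713,"dz":0,"rx":0,"ry":0,"rz":0,"grip":-1}]'
```

```text
clock: 1.35
eef_pos: [484.6, -26.6, 231.3]
tool_rot: [3.141, -0.0, -0.218]
force: [1.3, -0.5, -0.4]
width: 85.6
gripper_force: 0.0
clock: 1.98
eef_pos: [599.3, 258.5, 230.9]
tool_rot: [3.141, 0.0, -0.218]
force: [0.9, -0.8, 0.5]
width: 85.1
gripper_force: 0.0
```

```bash
python3 -m creep '[{"dx":0,"dy":0,"dz":-0.13,"rx":0,"ry":0,"rz":0,"grip":-1},{"dx":0,"dy":0,"dz":-0.26,"rx":0,"ry":0,"rz":0,"grip":-1},{"dx":0,"dy":0,"dz":-0.367,"rx":0,"ry":0,"rz":0,"grip":-1},{"dx":0,"dy":0,"dz":-0.367,"rx":0,"ry":0,"rz":0,"grip":-1},{"dx":0,"dy":0,"dz":-0.367,"rx":0,"ry":0,"rz":0,"grip":1}]'
python3 -m creep '[{"dx":0,"dy":0,"dz":0,"rx":0,"ry":0,"rz":0,"grip":1},{"dx":0,"dy":0,"dz":0,"rx":0,"ry":0,"rz":0,"grip":1},{"dx":0,"dy":0,"dz":0,"rx":0,"ry":0,"rz":0,"grip":1},{"dx":0,"dy":0,"dz":0,"rx":0,"ry":0,"rz":0,"grip":1},{"dx":0,"dy":0,"dz":0,"rx":0,"ry":0,"rz":0,"grip":1}]'
```

```text
clock: 2.6
eef_pos: [600.1, 257.0, 85.9]
tool_rot: [-3.14, -0.002, -0.218]
force: [-0.7, 0.2, -0.2]
width: 69.7
gripper_force: 0.0
clock: 3.22
eef_pos: [599.9, 255.8, 85.7]
tool_rot: [3.141, -0.002, -0.219]
force: [-0.3, -3.1, 5.7]
width: 15.5
gripper_force: 58.4
```

```bash
python3 -m creep '[{"dx":0.004,"dy":-0.0008,"dz":0.009,"rx":0,"ry":0,"rz":0,"grip":1},{"dx":0.008,"dy":-0.0017,"dz":0.018,"rx":0,"ry":0,"rz":0,"grip":1},{"dx":0.0112,"dy":-0.0025,"dz":0.0275,"rx":0,"ry":0,"rz":0,"grip":1},{"dx":0.0112,"dy":-0.0025,"dz":0.0275,"rx":0,"ry":0,"rz":0,"grip":1},{"dx":0.0112,"dy":-0.0025,"dz":0.0275,"rx":0,"ry":0,"rz":0,"grip":1}]'
```

```text
clock: 3.85
eef_pos: [602.5, 255.3, 94.9]
tool_rot: [3.14, 0.002, -0.218]
force: [-4.2, -1.4, -6.6]
width: 15.2
gripper_force: 58.5
```

```bash
python3 -m creep '[{"dx":-0.0373,"dy":0.0083,"dz":0.0158,"rx":0,"ry":0,"rz":0,"grip":1},{"dx":-0.0778,"dy":0.0173,"dz":0.02,"rx":0,"ry":0,"rz":0,"grip":1},{"dx":-0.1183,"dy":0.0263,"dz":0.0158,"rx":0,"ry":0,"rz":0,"grip":1},{"dx":-0.157,"dy":0.035,"dz":0.0035,"rx":0,"ry":0,"rz":0,"grip":1},{"dx":-0.157,"dy":0.035,"dz":0.0035,"rx":0,"ry":0,"rz":0,"grip":1}]'
```

```text
clock: 4.47
eef_pos: [543.0, 268.8, 98.6]
tool_rot: [-3.14, -0.007, -0.219]
force: [5.1, -5.3, -4.9]
width: 15.3
gripper_force: 58.6
```

```bash
python3 -m creep '[{"dx":0,"dy":0,"dz":0,"rx":0,"ry":0,"rz":0,"grip":-1},{"dx":0,"dy":0,"dz":0,"rx":0,"ry":0,"rz":0,"grip":-1},{"dx":0,"dy":0,"dz":0,"rx":0,"ry":0,"rz":0,"grip":-1},{"dx":0,"dy":0,"dz":0.12,"rx":0,"ry":0,"rz":0,"grip":-1},{"dx":0,"dy":0,"dz":0.25,"rx":0,"ry":0,"rz":0,"grip":-1}]'
python3 - <<'E'
from h import *
im=get_image("wrist");cv2.imwrite("pics/w1.png",im[:,:,::-1])
s=get_image("scene");cv2.imwrite("pics/s1.png",cv2.resize(s[200:340,240:400],None,fx=4,fy=4)[:,:,::-1])
print(ctrl.read_state()["eef_pos"])
E
```

```text
clock: 5.1
eef_pos: [540.1, 269.9, 197.6]
tool_rot: [3.141, 0.001, -0.218]
force: [0.5, 0.7, -0.5]
width: 85.2
gripper_force: 0.0
[544.32620368 271.69944856 202.99057816]
```

View pics/s1.png

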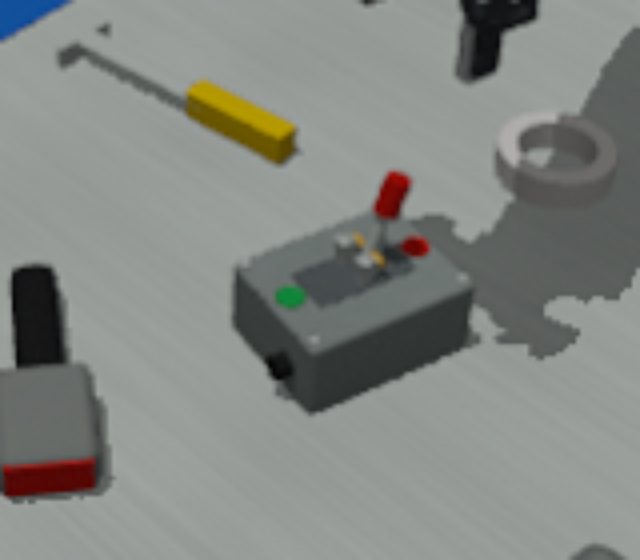

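The scene crop shows the bat leaning to the red dot, apparently home (head at crop (392,195)). Checking its length numerically.

```bash
python3 - <<'E'
from h import *
cs=get_calibration("scene")
s=get_image("scene")
print(ctrl.read_state()["qpos"].round(2))
b=blobs(s,(0,130,60),(8,255,255),(295,235,360,300))[:2]
ex=np.array([.976,-.217,0]);ey=np.array([.217,.976,0]);P=np.array([573.3,261.6,40])
for a,C,r in b:
    o,d=rays(cs,[C]);t=((P-o)@ey)/(d[0]@ey);q=o+d[0]*t-P
    print(a,C,"u",q@ex,"w",q[2],"r",np.hypot(q@ex,q[2]),"lean",-np.arctan2(q@ex,q[2]))
E
```

```text
[-0.6   0.6   0.15  1.69 -0.11  0.85 -2.2 ]
64 [337.5 248.4] u -22.28745533203344 w 65.59820691154619 r 69.28098884389145 lean 0.32752074371164425
25 [343.2 261.3] u -44.511566519494764 w 15.385683474109555 r 47.09563472324049 lean 1.2379968017423062
```

```bash
python3 -m creep '[{"dx":-0.016,"dy":-0.051,"dz":0,"rx":0,"ry":0,"rz":0.029,"grip":-1},{"dx":-0.032,"dy":-0.102,"dz":0,"rx":0,"ry":0,"rz":0.058,"grip":-1},{"dx":-0.048,"dy":-0.154,"dz":0,"rx":0,"ry":0,"rz":0.087,"grip":-1},{"dx":-0.064,"dy":-0.205,"dz":0,"rx":0,"ry":0,"rz":0.116,"grip":-1},{"dx":-0.08,"dy":-0.256,"dz":0,"rx":0,"ry":0,"rz":0.145,"grip":-1}]'
python3 -m creep '[{"dx":-0.016,"dy":-0.051,"dz":0,"rx":0,"ry":0,"rz":0.029,"grip":-1},{"dx":-0.032,"dy":-0.102,"dz":-0.05,"rx":0,"ry":0,"rz":0.058,"grip":-1},{"dx":-0.048,"dy":-0.154,"dz":-0.1,"rx":0,"ry":0,"rz":0.087,"grip":-1},{"dx":-0.081,"dy":-0.256,"dz":-0.15,"rx":0,"ry":0,"rz":0.125,"grip":-1},{"dx":-0.081,"dy":-0.256,"dz":-0.2,"rx":0,"ry":0,"rz":0.1537,"grip":-1}]'
python3 - <<'E'
from h import *
s=ctrl.read_state();c=get_calibration("wrist");im=get_image("wrist")
cv2.imwrite("pics/w2.png",im[:,:,::-1]);print(s["eef_pos"],s["tool_rot"],s["qpos"].round(2))
for a,C,r in blobs(im,(18,120,80),(35,255,255),(0,0,560,420))[:2]:
    print(a,C,onz(c,[C],24)[0],onz(c,cv2.boxPoints(r),26)[:,:2].round(1).tolist())
E
```

```text
clock: 5.88
eef_pos: [507.6, 166.7, 195.8]
tool_rot: [-3.141, 0.002, 0.699]
force: [0.8, 0.1, 0.1]
width: 85.2
gripper_force: 0.0
clock: 6.5
eef_pos: [473.9, 61.2, 115.3]
tool_rot: [-3.137, 0.002, 1.616]
force: [0.9, 0.2, 0.1]
width: 85.3
gripper_force: 0.0
[473.87669546  61.22654629 115.30724795] [-3.13735277e+00  1.86540197e-03  1.61605076e+00] [ 0.04  0.59 -0.33  2.09  0.37  0.52 -0.52]
2747 [278.8 203.7] [476.31908103  66.07424983  24.        ] [[461.7, 106.9], [482.5, 109.0], [492.6, 21.0], [469.8, 18.6]]
```

View pics/w2.png

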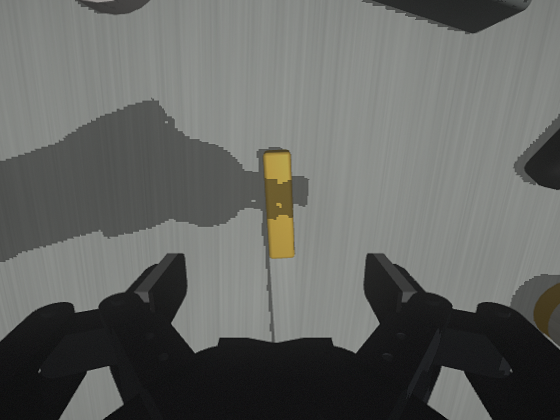

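The wrist view shows the yellow handle at (279,204), between the fingers' lines and aligned; its world position agrees. Descend and grip.

```bash
python3 -m creep '[{"dx":0,"dy":0,"dz":-0.1,"rx":0,"ry":0,"rz":0,"grip":-1},{"dx":0,"dy":0,"dz":-0.2,"rx":0,"ry":0,"rz":0,"grip":-1},{"dx":0,"dy":0,"dz":-0.278,"rx":0,"ry":0,"rz":0,"grip":-1},{"dx":0,"dy":0,"dz":-0.278,"rx":0,"ry":0,"rz":0,"grip":-1},{"dx":0,"dy":0,"dz":-0.278,"rx":0,"ry":0,"rz":0,"grip":1}]'
python3 -m creep '[{"dx":0,"dy":0,"dz":0,"rx":0,"ry":0,"rz":0,"grip":1},{"dx":0,"dy":0,"dz":0,"rx":0,"ry":0,"rz":0,"grip":1},{"dx":0,"dy":0,"dz":0,"rx":0,"ry":0,"rz":0,"grip":1},{"dx":0,"dy":0,"dz":0,"rx":0,"ry":0,"rz":0,"grip":1},{"dx":0,"dy":0,"dz":0,"rx":0,"ry":0,"rz":0,"grip":1}]'
```

```text
clock: 7.18
eef_pos: [476.6, 65.5, 6.4]
tool_rot: [3.141, -0.0, 1.614]
force: [0.6, 1.0, 0.2]
width: 69.2
gripper_force: 0.0
clock: 7.8
eef_pos: [477.1, 64.9, 6.8]
tool_rot: [3.14, -0.0, 1.615]
force: [-0.7, -0.6, 7.8]
width: 20.6
gripper_force: 57.9
```

Grip holds (20.6 mm). Lift, align with the shelf axis (+0.06 rad), go to just before the shelf and look.

```bash
python3 -m creep '[{"dx":0,"dy":0,"dz":0.02,"rx":0,"ry":0,"rz":0,"grip":1},{"dx":0.0,"dy":0,"dz":0.042,"rx":0,"ry":0,"rz":0.0095,"grip":1},{"dx":0.035,"dy":-0.1,"dz":0.042,"rx":0,"ry":0,"rz":0.0095,"grip":1},{"dx":0.075,"dy":-0.21,"dz":0.042,"rx":0,"ry":0,"rz":0.0095,"grip":1},{"dx":0.075,"dy":-0.311,"dz":0.042,"rx":0,"ry":0,"rz":0.0095,"grip":1}]'
python3 -m creep '[{"dx":0,"dy":0,"dz":0,"rx":0,"ry":0,"rz":0,"grip":1},{"dx":0,"dy":0,"dz":0,"rx":0,"ry":0,"rz":0,"grip":1},{"dx":0,"dy":0,"dz":0,"rx":0,"ry":0,"rz":0,"grip":1},{"dx":0,"dy":0,"dz":0,"rx":0,"ry":0,"rz":0,"grip":1},{"dx":0,"dy":0,"dz":0,"rx":0,"ry":0,"rz":0,"grip":1}]'
python3 - <<'E'
from h import *
t=get_image("top");s=get_image("scene")
W=np.zeros((600,800,3),np.uint8)
W[:300,:800]=cv2.resize(t[190:280,290:530],(800,300),interpolation=cv2.INTER_CUBIC)
W[300:,:800]=cv2.resize(s[150:240,150:390],(800,300),interpolation=cv2.INTER_CUBIC)
cv2.imwrite("pics/c2.png",W[:,:,::-1])
E
```

```text
clock: 8.43
eef_pos: [507.9, -61.3, 23.0]
tool_rot: [3.139, 0.0, 1.673]
force: [-0.4, -0.7, -2.2]
width: 20.9
gripper_force: 57.8
clock: 9.05
eef_pos: [506.3, -58.8, 22.6]
tool_rot: [3.142, -0.0, 1.675]
force: [-1.0, -0.5, -1.2]
width: 20.6
gripper_force: 57.9
```

View pics/c2.png

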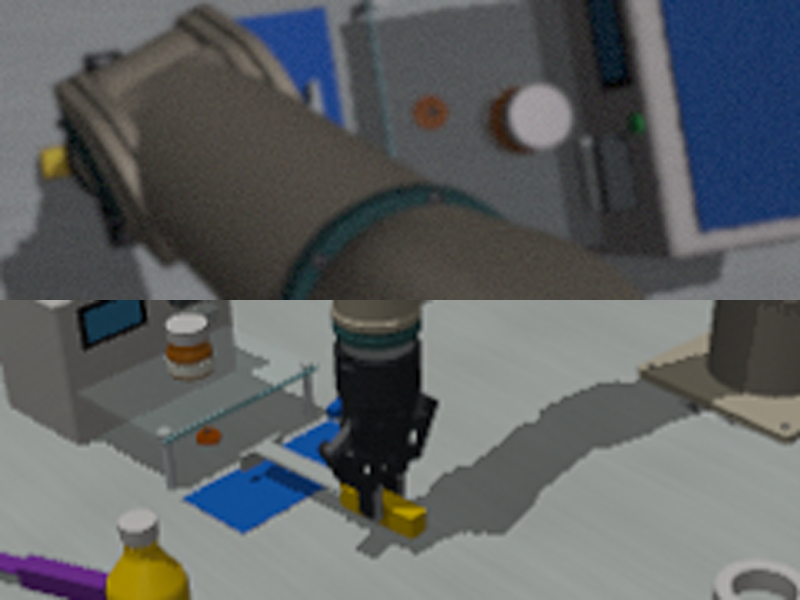

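Top crop: hoe visible at crop (312,95), nut at (430,112). Scene crop: probe held level, hoe end at (250,460) just before the shelf front, nut (208,436), jar untouched. Check the hoe height and line-up.

```bash
python3 - <<'E'
from h import *
ct=get_calibration("top");cs=get_calibration("scene")
T=lambda x,y:(290+x*.3-.3,190+y*.3-.3);S=lambda x,y:(150+x*.3-.3,150+(y-300)*.3-.3)
print("hoe",tri(ct,T(312,95),cs,S(250,458)),onz(ct,[T(312,95)],34),onz(cs,[S(250,458)],30))
print("nut",onz(ct,[T(430,112)],8),onz(cs,[S(208,436)],8))
t=get_image("top")
for a,C,r in blobs(t,(3,100,50),(20,255,255),(405,210,432,238))[:1]:print(C,onz(ct,[C],9))
E
```

```text
hoe [ 544.56344831 -213.9128955    24.85860048] [[ 543.82058581 -211.58746256   34.        ]] [[ 549.1041475  -206.95090581   30.        ]]
nut [[ 530.65352327 -306.48248682    8.        ]] [[ 536.80051607 -300.8967559     8.        ]]
[418.5 223.2] [[ 530.85357071 -305.65558992    9.        ]]
```

```bash
python3 -m creep '[{"dx":0.007,"dy":-0.07,"dz":0,"rx":0,"ry":0,"rz":0,"grip":1},{"dx":0.0145,"dy":-0.14,"dz":0,"rx":0,"ry":0,"rz":0,"grip":1},{"dx":0.022,"dy":-0.21,"dz":0,"rx":0,"ry":0,"rz":0,"grip":1},{"dx":0.029,"dy":-0.2785,"dz":0,"rx":0,"ry":0,"rz":0,"grip":1},{"dx":0.029,"dy":-0.2785,"dz":0,"rx":0,"ry":0,"rz":0,"grip":1}]'
python3 -m creep '[{"dx":0,"dy":0,"dz":0,"rx":0,"ry":0,"rz":0,"grip":1},{"dx":0,"dy":0,"dz":-0.015,"rx":0,"ry":0,"rz":0,"grip":1},{"dx":0,"dy":0,"dz":-0.03,"rx":0,"ry":0,"rz":0,"grip":1},{"dx":0,"dy":0,"dz":-0.04,"rx":0,"ry":0,"rz":0,"grip":1},{"dx":0,"dy":0,"dz":-0.04,"rx":0,"ry":0,"rz":0,"grip":1}]'
python3 - <<'E'
from h import *
t=get_image("top");s=get_image("scene")
W=np.zeros((600,800,3),np.uint8)
W[:300,:800]=cv2.resize(t[190:280,290:530],(800,300),interpolation=cv2.INTER_CUBIC)
W[300:,:800]=cv2.resize(s[150:240,150:390],(800,300),interpolation=cv2.INTER_CUBIC)
cv2.imwrite("pics/c3.png",W[:,:,::-1])
E
```

```text
clock: 9.82
eef_pos: [517.5, -174.1, 22.3]
tool_rot: [-3.141, 0.002, 1.669]
force: [0.1, 1.2, -0.8]
width: 20.7
gripper_force: 57.9
clock: 10.45
eef_pos: [517.6, -170.2, 6.9]
tool_rot: [-3.141, -0.0, 1.675]
force: [-2.6, 1.2, 5.8]
width: 20.7
gripper_force: 58.8
```

View pics/c3.png

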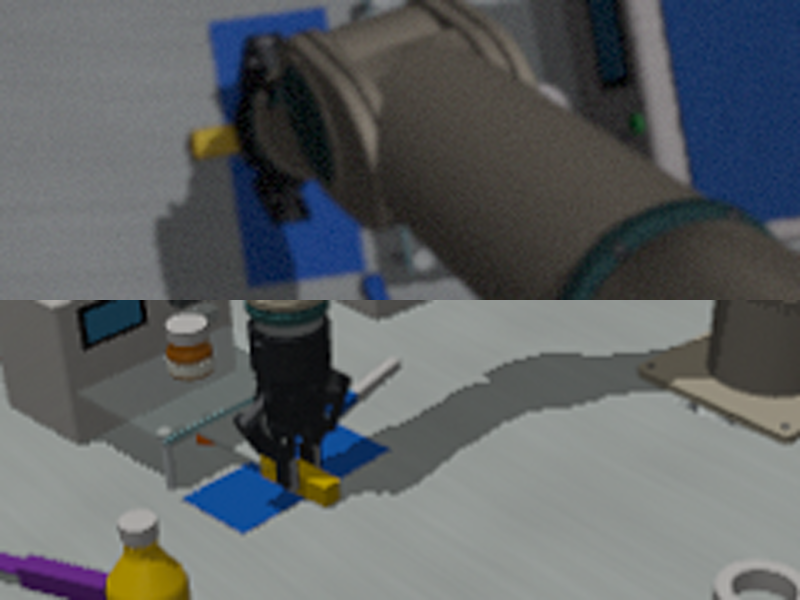

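Scene crop: the blade is above the nut (orange at (203,439)), hoe beyond it under the shelf, shelf and jar undisturbed. Drag out slowly.

```bash
python3 -m creep '[{"dx":-0.0025,"dy":0.024,"dz":0,"rx":0,"ry":0,"rz":0,"grip":1},{"dx":-0.0055,"dy":0.054,"dz":0,"rx":0,"ry":0,"rz":0,"grip":1},{"dx":-0.0095,"dy":0.09,"dz":0,"rx":0,"ry":0,"rz":0,"grip":1},{"dx":-0.013,"dy":0.126,"dz":0,"rx":0,"ry":0,"rz":0,"grip":1},{"dx":-0.017,"dy":0.162,"dz":0,"rx":0,"ry":0,"rz":0,"grip":1}]'
python3 -m creep '[{"dx":-0.0037,"dy":0.036,"dz":0,"rx":0,"ry":0,"rz":0,"grip":1},{"dx":-0.0075,"dy":0.072,"dz":0,"rx":0,"ry":0,"rz":0,"grip":1},{"dx":-0.0105,"dy":0.1,"dz":0,"rx":0,"ry":0,"rz":0,"grip":1},{"dx":-0.0125,"dy":0.12,"dz":0,"rx":0,"ry":0,"rz":0,"grip":1},{"dx":-0.0137,"dy":0.1315,"dz":0,"rx":0,"ry":0,"rz":0,"grip":1}]'
python3 - <<'E'
from h import *
t=get_image("top");s=get_image("scene")
W=np.zeros((600,800,3),np.uint8)
W[:300,:800]=cv2.resize(t[190:280,290:530],(800,300),interpolation=cv2.INTER_CUBIC)
W[300:,:800]=cv2.resize(s[150:240,150:390],(800,300),interpolation=cv2.INTER_CUBIC)
cv2.imwrite("pics/c4.png",W[:,:,::-1])
cs=get_calibration("scene")
for a,C,r in blobs(s,(3,100,50),(20,255,255),(180,175,260,225))[:3]:print(a,C,onz(cs,[C],8)[0])
E
```

```text
clock: 11.18
eef_pos: [511.4, -105.6, 6.9]
tool_rot: [3.141, 0.001, 1.674]
force: [0.3, -4.8, 6.0]
width: 20.8
gripper_force: 58.7
clock: 11.8
eef_pos: [505.5, -53.0, 6.8]
tool_rot: [-3.142, 0.001, 1.675]
force: [1.6, -5.9, 6.1]
width: 20.9
gripper_force: 58.8
8 [232.6 203.4] [ 533.36086026 -188.03967085    8.        ]
```

View pics/c4.png

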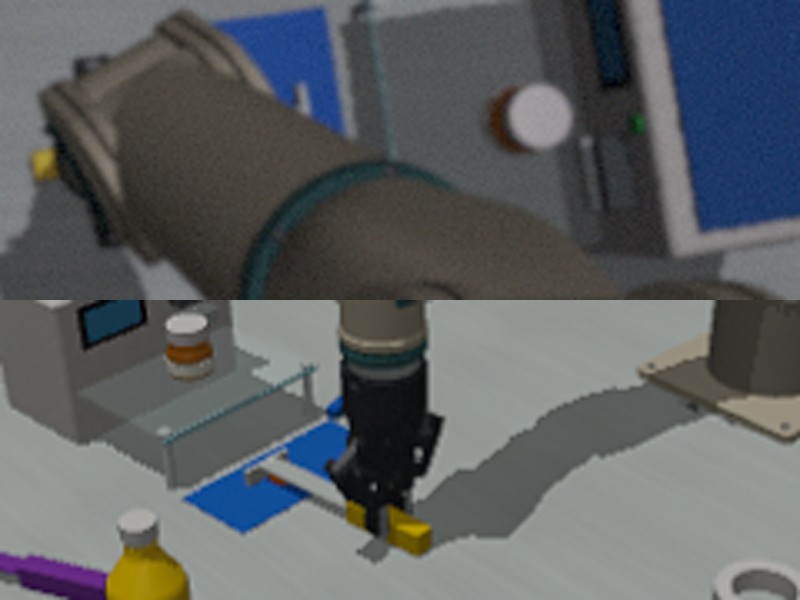

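Nut is out on the pad under the blade (scene crop (277,479)), hoe behind it at (262,467), shelf empty. Ease forward, lift clear, carry the probe back to where it lay.

```bash
python3 -m creep '[{"dx":0.001,"dy":-0.01,"dz":0,"rx":0,"ry":0,"rz":0,"grip":1},{"dx":0.001,"dy":-0.01,"dz":0.04,"rx":0,"ry":0,"rz":0,"grip":1},{"dx":0.001,"dy":-0.01,"dz":0.11,"rx":0,"ry":0,"rz":0,"grip":1},{"dx":0.0,"dy":0,"dz":0.11,"rx":0,"ry":0,"rz":0,"grip":1},{"dx":-0.02,"dy":0.1,"dz":0.11,"rx":0,"ry":0,"rz":0,"grip":1}]'
python3 -m creep '[{"dx":-0.025,"dy":0.1,"dz":0,"rx":0,"ry":0,"rz":0,"grip":1},{"dx":-0.052,"dy":0.195,"dz":0,"rx":0,"ry":0,"rz":0,"grip":1},{"dx":-0.052,"dy":0.195,"dz":0,"rx":0,"ry":0,"rz":0,"grip":1},{"dx":-0.052,"dy":0.195,"dz":-0.06,"rx":0,"ry":0,"rz":0,"grip":1},{"dx":-0.052,"dy":0.195,"dz":-0.09,"rx":0,"ry":0,"rz":0,"grip":1}]'
python3 -m creep '[{"dx":0,"dy":0,"dz":-0.01,"rx":0,"ry":0,"rz":0,"grip":1},{"dx":0,"dy":0,"dz":-0.02,"rx":0,"ry":0,"rz":0,"grip":1},{"dx":0,"dy":0,"dz":-0.02,"rx":0,"ry":0,"rz":0,"grip":1},{"dx":0,"dy":0,"dz":-0.02,"rx":0,"ry":0,"rz":0,"grip":1},{"dx":0,"dy":0,"dz":-0.02,"rx":0,"ry":0,"rz":0,"grip":1}]'
```

```text
clock: 12.52
eef_pos: [497.8, -15.7, 50.5]
tool_rot: [3.141, 0.001, 1.668]
force: [-0.3, 0.7, -2.2]
width: 21.1
gripper_force: 58.0
clock: 13.15
eef_pos: [476.0, 63.9, 13.4]
tool_rot: [-3.14, 0.001, 1.674]
force: [-0.9, -0.7, -1.8]
width: 20.8
gripper_force: 57.9
clock: 13.78
eef_pos: [477.1, 64.3, 6.9]
tool_rot: [3.141, 0.0, 1.674]
force: [-0.8, -1.0, 3.3]
width: 20.7
gripper_force: 58.2
```

Down on the bench. Open, rise and back away, then look.

```bash
python3 -m creep '[{"dx":0,"dy":0,"dz":0,"rx":0,"ry":0,"rz":0,"grip":-1},{"dx":0,"dy":0,"dz":0,"rx":0,"ry":0,"rz":0,"grip":-1},{"dx":0,"dy":0,"dz":0,"rx":0,"ry":0,"rz":0,"grip":-1},{"dx":0,"dy":0,"dz":0.1,"rx":0,"ry":0,"rz":0,"grip":-1},{"dx":0,"dy":0,"dz":0.25,"rx":0,"ry":0,"rz":0,"grip":-1}]'
python3 -m creep '[{"dx":0,"dy":0,"dz":0.15,"rx":0,"ry":0,"rz":0,"grip":-1},{"dx":0,"dy":0.1,"dz":0.25,"rx":0,"ry":0,"rz":0,"grip":-1},{"dx":0,"dy":0.2,"dz":0.25,"rx":0,"ry":0,"rz":0,"grip":-1},{"dx":0,"dy":0.3,"dz":0.25,"rx":0,"ry":0,"rz":0,"grip":-1},{"dx":0,"dy":0.4,"dz":0.25,"rx":0,"ry":0,"rz":0,"grip":-1}]'
python3 - <<'E'
from h import *
t=get_image("top");s=get_image("scene");ct=get_calibration("top");cs=get_calibration("scene")
W=np.zeros((600,560,3),np.uint8)
W[:300,:]=t[40:340];W[300:]=s[120:420]
cv2.imwrite("pics/f.png",W[:,:,::-1])
N=onz(ct,[C:=blobs(t,(3,100,50),(20,255,255),(345,185,400,285))[0][1]],10)[0]
r=N[:2]-[522,-328];d=np.array([.1036,-.9946]);print("nut",N,"sealer x,y",r@d,r@[.9946,.1036])
E
```

```text
clock: 14.4
eef_pos: [475.5, 64.3, 106.4]
tool_rot: [-3.137, 0.0, 1.675]
force: [1.2, 0.7, 0.1]
width: 85.5
gripper_force: 0.0
clock: 15.02
eef_pos: [476.7, 225.4, 206.7]
tool_rot: [3.141, 0.0, 1.674]
force: [0.2, -0.4, -0.1]
width: 85.3
gripper_force: 0.0
nut [ 517.90802333 -195.04347994   10.        ] sealer x,y -132.66248363848325 9.704415483005818
```

View pics/f.png

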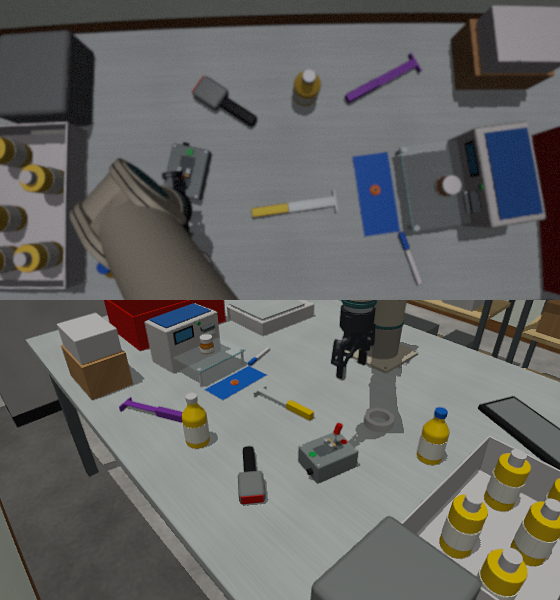

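The final view shows the nut mid-pad at (376,189), the probe flat at (293,206), the bat at the red dot and everything else in place. The arm is clear, so I'm handing in.

```bash
python3 -c "
from cell import ctrl
print(ctrl.finish_job())"
```

```text
the job is handed in; nothing more can be done
None
```

The job is handed in at about 15 s: the sealer is locked off at the red dot, the nut is on the blue pad, the probe lies flat clear of the shelf, and nothing else looked moved in the last pictures; the judge's verdict was not shown.

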